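# Fit the matching pipe saddle in the tacking jig

### The arm

A 7-joint arm with a two-finger parallel gripper is mounted at the origin on the work surface. World frame = base frame: x ahead of the robot, y to its left, z up, the work surface at z = 0. Lengths are in m, angles in rad, forces in N, time in s.
With the tool pointing down it reaches from about 0.425 to 0.925 m from the base axis. Payload 6.8 kg.
Tool frame: the origin (TCP) lies midway between the tips of the shut fingers; the grasp point (between the pads) lies 19 mm behind it; z points along the fingers, y is the direction in which the jaws open and shut (so a half turn about z gives the same grasp; the last joint's range is limited). The gripper opens to 85 mm and grips with 20 to 120 N. Pads are 22 mm wide; open, the fingers measure 114 mm over their backs; the gripper's body (76 mm by 85 mm) begins 54 mm behind the grasp point. The pads swing forward as they close: fully open they stand 13 mm farther back than shut.
Start: joints at [1.172, 0.477, 0.022, 1.555, -0.011, 1.109, -0.083], TCP at [0.194, -0.647, 0.201] pointing down, gripper open.
Joint ranges: [-2.96, 2.96], [-0.34, 2.1], [-1.41, 1.46], [0.24, 2.44], [-1.37, 4.51], [0.17, 1.92], [-2.96, 2.96]. Speed limits (rad/s): [2.39, 2.39, 3.14, 3.14, 3.14, 3.14, 3.14].

### API

Orientations are given as a unit quaternion [w, x, y, z].
In Python, from station import readout, eyes, ticket gives the robot as it stands. The module is installed in compiled form; this text tells all that it offers.
- The arm moves only by the shell command python3 -m crank 'ROWS' [FORCE]. ROWS is JSON, a list of rows, each an object of numbers: "jaw": the opening in per cent of the stroke, from 0 (shut) to 100 (fully open); "x", "y", "z": the shift along the tool's x, y, z in mm; "ax", "ay", "az": the turn, a rotation vector about the tool's x, y, z in degrees. In form: [{"jaw": .., "x": .., "y": .., "z": .., "ax": .., "ay": .., "az": ..}, ...]. A call has 1 to 12 rows; each row shifts and turns the commanded pose from where the row before left it, along the tool's axes as they then stand; what a row does not reach is not made up. A row lasts 1/8 s, in which the tool goes at most 62.5 mm and 10.7 degrees, less where a joint would pass 70% of its speed; a pose out of reach is approached as far as the arm can. A call with a gripper value outside its range is refused whole. The fingers move at their own pace and stop on an object; FORCE is the grip in N (left out, the last holds). Time passes only in rows, so rows that do not move let the fingers close. It gives the time, the measured TCP pose, the force and the opening at its end, in the units of the state.
- readout.get_obs(): the state, without advancing time (a new reading comes with each control period).
- eyes.read_camera(name): name is "side" or "top"; returns (picture, depth): 480x640x3 uint8, red, green, blue; 480x640 float32, m along the optical axis (not along the pixel's ray), 0 where there is no reading.
- eyes.calibration(name): a dict with "fx", "fy", "cx", "cy" (pixels), "R" (3x3) and "t" (3): a world point X has camera coordinates R X + t. Camera axes: x right, y down, z forward; pixel columns grow to the right and rows downward; lengths in m; the calibration is good to about 2 mm. A picture is of the moment at which its call begins. calibration takes no time and is no camera call.
- ticket.hand_in(): hands the job in, once; it reports no verdict.
The state is a dict: "t": time; "q": joint angles; "joint_vel": joint speeds; "joint_torque": joint torques, N m; "eef_pos": TCP position; "tool_rot": TCP orientation; "contact_force": force on the tool from outside, world axes, zero at the start; "torque": the same for the moment, N m; "gripper_width": opening from 0.0 (shut) to 1.0 (fully open).
Only numpy, scipy, OpenCV 4.12 (cv2) and the standard library are available. Lean on these libraries where they do the work, as an engineer would, in place of code of your own. Each camera call takes 0.05 s, during which the arm holds its last target. There are 200 camera calls.

### The job

Set the tacking jig up for the pipe: take the saddle block whose hollow matches the pipe's curve, put it in the jig's recess and press it down level until its top is flush with the jig, then lay the pipe in the saddle's hollow, centred end to end, and let go. Lower the parts, do not drop them, and leave the other saddle, the hammer, the brush and the can where they are.

Things in the scene. Friction and masses are not known exactly. Their poses are not given: they have to be found in the camera images.
- jig: Grey steel jig, fixed: slab 98 (x) x 174 (y) x 14 mm, walls on it up to 44 mm above the bench round a central recess 54 (x) x 124 (y) mm, 30 mm deep, with a 5 mm 45-degree lead-in. The middle of both long walls is open: a 64 mm wide channel (y -32 to 32), down to the slab, runs along x with room for fingers and the pipe's ends. Origin: centre of underside, z up.
- recess (a point): Centre of the recess's mouth, level with the jig's top, 44 mm above the bench.
- ejector (a joint): Brass pad, 30 (x) x 36 (y) mm, mid recess floor. At 0 it stands 12 mm above the floor: a saddle laid on it stands 12 mm proud of the jig. Value (m) grows as it is pushed down; 0.012 is level with the floor, where the saddle rests flush. No spring: about 12 N of friction, more than saddle and pipe weigh; it stays where pushed.
- saddle_wide: Loose dull grey aluminium block 50 (x) x 120 (y) x 30 (z) mm, about 0.36 kg, lying flat, hollow up. The hollow runs along its x across the middle of its top: radius 24.5 mm, 10 mm deep, 39.5 mm wide at the mouth, 20 mm of metal under it. It matches the pipe. Origin: centre of underside, z up.
- saddle_narrow: The other dull grey aluminium block, same outside (50 x 120 x 30 mm), but its hollow has 14.5 mm radius, 10 mm deep, 27.5 mm wide at the mouth: too narrow for the pipe. Same origin and axes. The two swap places.
- pipe: Loose steel pipe offcut, 48 mm outside diameter, 140 mm long, about 0.6 kg. Origin at its centre, x along its axis. It starts level in the plywood rest, axis 60 mm above the bench. Lying in the wide saddle pressed home in the jig, its axis is 58 mm above the bench.
- rest: Plywood pipe rest, fixed: base 130 (x) x 70 (y) x 12 mm with two vees at x = -50 and 50 mm, each 14 mm thick along x, up to 56 mm above the bench; the pipe between them is free to grip. Origin: centre of underside, x along the pipe.
- hammer: Hammer lying on the bench beyond the jig, to be left alone.
- brush: Brush lying on the bench beyond the saddles, to be left alone.
- can: Grey spray can, 66 mm across and 150 mm tall, standing on the bench beyond the rest, to be left alone.

How it is judged:
By the outcome, as a careful person would: the job done as asked, in the order asked, and still so for the second after the job is handed in, with the robot touching nothing.
It also fails if it takes over 67 s, if anything falls off the work surface, if the arm or the gripper's body presses on something with over 40 N, if the wrist force passes 120 N, or if a joint passes its speed limit or range.

## Working session

There is one attempt and no reset: what is moved stays moved. The work goes in short steps, Python scripts to look and compute and a shell command to move; the robot and the scene stay as the last step left them, time stands still between calls to the robot, and variables do not carry over. Pictures are saved under pics/ and viewed, about 8 in all and at most 12, crops included, and the job is handed in when it is done.

```bash
mkdir -p pics; cat > h.py <<'E'
import numpy as np, cv2
from station import readout, eyes, ticket
def cloud(name):
    im,d=eyes.read_camera(name); c=eyes.calibration(name)
    v,u=np.mgrid[:480,:640]
    P=np.stack([(u-c["cx"])/c["fx"]*d,(v-c["cy"])/c["fy"]*d,d],-1)
    W=(P-np.array(c["t"]))@np.array(c["R"])
    W[d==0]=np.nan
    return im,d,W
E
python3 - <<'E'
from h import *
print(readout.get_obs())
for n in("top","side"):
    im,d,W=cloud(n); c=eyes.calibration(n)
    print(n,c, "cam at",-np.array(c["R"]).T@c["t"])
    cv2.imwrite(f"pics/{n}0.png",im[:,:,::-1]); np.savez(f"{n}0.npz",im=im,W=W,d=d)
E
```

```text
{'t': 0.0, 'q': array([ 1.17186894,  0.47787619,  0.02236847,  1.55644031, -0.01151005,
        1.1092984 , -0.08312082]), 'joint_vel': array([ 0.00058456,  0.00096318,  0.00064783, -0.00043779, -0.00153045,
        0.00129556, -0.00070858]), 'joint_torque': array([-8.93077813e-04, -5.96463168e+01,  1.60726983e+00, -2.81205028e+01,
        1.23990630e-02,  9.38409416e-03, -6.64696313e-05]), 'eef_pos': array([ 0.19333453, -0.64604471,  0.20018002]), 'tool_rot': array([-9.23308733e-04,  9.89447712e-01,  1.44887298e-01, -2.09758994e-04]), 'contact_force': array([-1.21557875,  0.94955919, -0.23470448]), 'torque': array([-0.00495286, -0.04842495, -0.00074907]), 'gripper_width': 0.9994129682636436}
top {'fx': 565.9997306233715, 'fy': 565.9997306233715, 'cx': 317.0274441487373, 'cy': 245.46512380633112, 'R': array([[ 0.02366882, -0.99952733, -0.01961911],
       [-0.99563695, -0.0217958 , -0.09073045],
       [ 0.09025995,  0.02168099, -0.99568222]]), 't': array([-0.03096912,  0.60809842,  1.40387446])} cam at [ 0.47946461 -0.04813787  1.45237829]
side {'fx': 583.6545660866971, 'fy': 583.6545660866971, 'cx': 317.6779608797774, 'cy': 243.84343075487354, 'R': array([[-0.75254888, -0.65837186, -0.01472004],
       [-0.37860408,  0.45083461, -0.80833601],
       [ 0.53882198, -0.60273929, -0.58853735]]), 't': array([0.44403923, 0.28338416, 1.06257338])} cam at [-0.13108627  0.80503827  0.86097002]
```

View pics/top0.png

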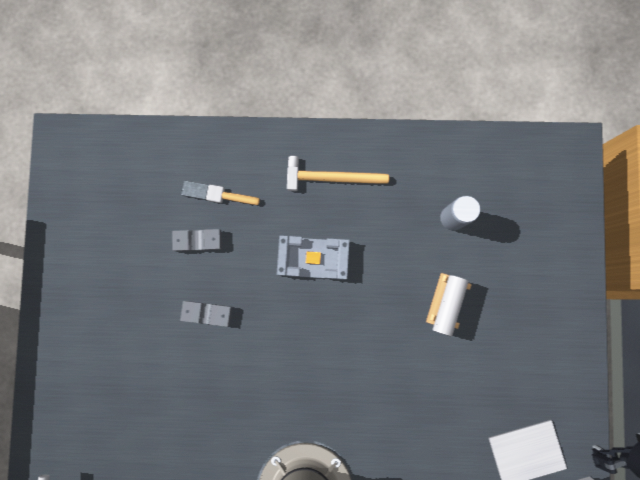

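View pics/side0.png

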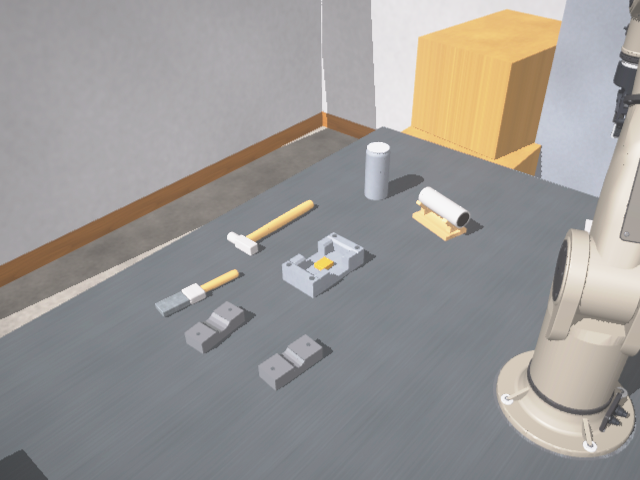

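Top view: the saddles are at px (196,240) and (205,314), the jig at (314,258) with its brass pad in the middle, the pipe at (450,305) and the can at (462,212). The side view shows the same layout. The upper saddle looks to have the wider hollow, so I'll measure it.

```bash
cat > m.py <<'E'
from h import *
def rect(Q):
    (c,s,a)=cv2.minAreaRect((Q[:,:2]*1000).astype(np.float32))
    if s[0]<s[1]: a+=90; s=s[::-1]
    return np.round(c,1),np.round(s,1),round((a+90)%180-90,1)   # angle = long axis vs world x
E
cat > m1.py <<'E'
from m import *
top=np.load("top0.npz"); W=top["W"]
for n in("top","side"):
    D=np.load(n+"0.npz");V=D["W"]; ok=~np.isnan(V[...,0])
    b=ok&(abs(V[...,2])<.02)&(V[...,0]>.35)&(V[...,0]<.8)&(abs(V[...,1])<.4)
    print(n,"bench z",np.median(V[b][:,2]),V[b][:,2].std())
    for nm,(u,v) in dict(A=(196,240),B=(205,314),jig=(314,258),pipe=(450,305)).items():
        c=np.nanmedian(W[v-4:v+5,u-4:u+5].reshape(-1,3),0)
        r=.11
        m=ok&(np.hypot(V[...,0]-c[0],V[...,1]-c[1])<r)
        lo,hi={'A':(.022,.038),'B':(.022,.038),'jig':(.036,.055),'pipe':(.062,.1)}[nm]
        k=m&(V[...,2]>lo)&(V[...,2]<hi)
        k=cv2.morphologyEx(k.astype(np.uint8),cv2.MORPH_OPEN,np.ones((2,2),np.uint8))>0
        Q=V[k]; 
        print(nm,c.round(3),len(Q),"z med",np.median(Q[:,2]).round(4),"max",Q[:,2].max().round(4),"mean",Q.mean(0).round(4),*rect(Q))
        if nm in"AB":  # profile along long axis
            cc,s,a=rect(Q); a=np.radians(a); e=np.array([np.cos(a),np.sin(a)])
            k=m&(V[...,2]>.008); t=(V[k][:,:2]*1000-cc)@e; w=abs((V[k][:,:2]*1000-cc)@[-e[1],e[0]])<18
            for x in range(-60,61,6):
                z=V[k][w&(abs(t-x)<3)][:,2]; print(x,round(float(np.median(z))*1000,1) if len(z) else None,end=' | ')
            print()
E
python3 m1.py
```

```text
top bench z 0.000773684939012656 0.004534420212206106
A [0.617 0.293 0.02 ] 743 z med nan max nan mean [nan nan nan] [598.8 285.6] [133.3  42. ] -67.7
-60 26.9 | -54 29.2 | -48 27.3 | -42 27.5 | -36 30.2 | -30 30.6 | -24 29.7 | -18 24.2 | -12 23.3 | -6 21.2 | 0 20.9 | 6 22.0 | 12 24.8 | 18 29.0 | 24 30.2 | 30 29.9 | 36 31.7 | 42 29.0 | 48 29.2 | 54 27.6 | 60 26.0 | 
B [0.43  0.261 0.023] 860 z med nan max nan mean [nan nan nan] [428.5 260.3] [123.8  52.4] 84.3
-60 26.8 | -54 30.5 | -48 30.7 | -42 29.1 | -36 30.5 | -30 30.3 | -24 30.5 | -18 31.0 | -12 26.3 | -6 21.5 | 0 22.4 | 6 23.2 | 12 26.7 | 18 31.3 | 24 29.3 | 30 31.3 | 36 31.6 | 42 31.2 | 48 30.2 | 54 30.3 | 60 29.2 | 
jig [ 0.577 -0.01   0.026] 1208 z med nan max nan mean [nan nan nan] [571.  -10.1] [174.1  98.3] 82.9
pipe [ 0.467 -0.34   0.083] 1156 z med nan max nan mean [nan nan nan] [ 465.3 -355.1] [146.6  62.1] -17.9
side bench z -4.841447085392691e-05 0.004649378914079018
A [0.617 0.293 0.02 ] 907 z med nan max nan mean [nan nan nan] [614.6 282.9] [145.1  51. ] -85.9
-60 30.1 | -54 29.9 | -48 29.8 | -42 29.6 | -36 29.4 | -30 28.4 | -24 24.0 | -18 21.2 | -12 20.2 | -6 20.0 | 0 22.3 | 6 25.4 | 12 29.6 | 18 29.7 | 24 29.0 | 30 29.8 | 36 29.5 | 42 29.7 | 48 29.8 | 54 26.5 | 60 None | 
B [0.43  0.261 0.023] 1186 z med nan max nan mean [nan nan nan] [nan nan] [0. 0.] 0.0
-60 None | -54 None | -48 None | -42 None | -36 None | -30 None | -24 None | -18 None | -12 None | -6 None | 0 None | 6 None | 12 None | 18 None | 24 None | 30 None | 36 None | 42 None | 48 None | 54 None | 60 None | 
jig [ 0.577 -0.01   0.026] 1035 z med nan max nan mean [nan nan nan] [573.7 -25.1] [218.6  99.5] 87.6
pipe [ 0.467 -0.34   0.083] 731 z med nan max nan mean [nan nan nan] [ 439.3 -353.9] [143.6 129.4] 47.7
```

```bash
python3 - <<'E'
from h import *
t=np.load("top0.npz")["im"];s=np.load("side0.npz")["im"]
def cr(i,u,v): return cv2.resize(i[v-24:v+24,u-32:u+32],(400,300),interpolation=cv2.INTER_NEAREST) if 0 else cv2.resize(i[v-30:v+30,u-40:u+40],(400,300),interpolation=cv2.INTER_NEAREST)
m=np.vstack([np.hstack([cr(t,196,240),cr(t,314,258)]),np.hstack([cr(t,450,305),cr(s,216,326)])])
cv2.imwrite("pics/c1.png",m[:,:,::-1])
E
```

```text
(no output)
```

View pics/c1.png

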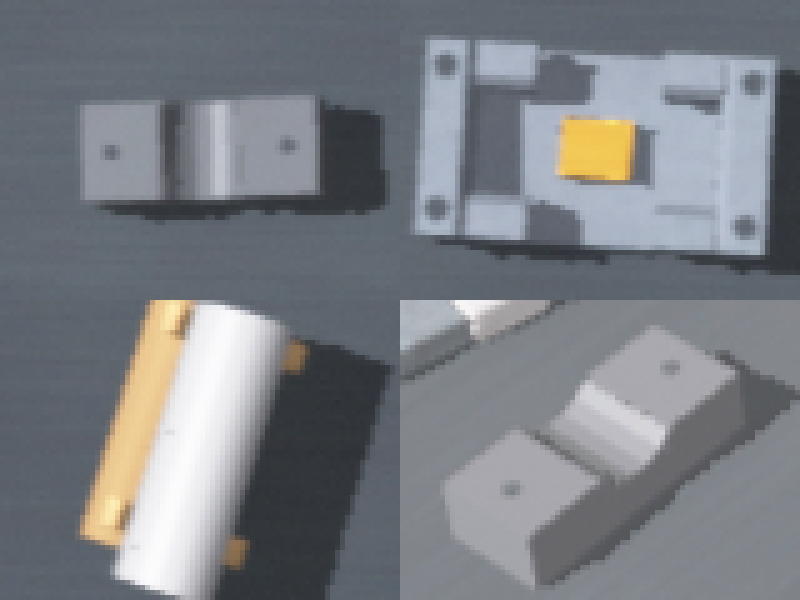

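The crops show that A's hollow is the wide one. A has two screw dots at about (111,152) and (288,145) in the mosaic. The jig has four corner dots, and the pipe is bright white. I'll use these dots as landmarks.

```bash
cat >> m.py <<'E'
def ray(n,p):
    c=eyes.calibration(n); R=np.array(c["R"]); o=-R.T@c["t"]
    d=R.T@np.array([(p[0]-c["cx"])/c["fx"],(p[1]-c["cy"])/c["fy"],1.]); return o,d
def onz(n,p,z):
    o,d=ray(n,p); return o+d*(z-o[2])/d[2]
def tri(p,q):
    o1,d1=ray("top",p);o2,d2=ray("side",q)
    A=np.stack([d1,-d2],1); s=np.linalg.lstsq(A,o2-o1,rcond=None)[0]
    a,b=o1+d1*s[0],o2+d2*s[1]; return (a+b)/2,np.linalg.norm(a-b)
def dot(im,p,r=2):
    g=im.astype(float).mean(2); u,v=int(round(p[0])),int(round(p[1]))
    w=g[v-r:v+r+1,u-r:u+r+1]; w=np.clip(np.percentile(w,70)-w,0,None); w[w<.3*w.max()]=0
    y,x=np.mgrid[v-r:v+r+1,u-r:u+r+1]; return np.array([(w*x).sum(),(w*y).sum()])/w.sum()
def proj(n,X):
    c=eyes.calibration(n); q=np.array(c["R"])@X+c["t"]; return np.array([c["fx"]*q[0]/q[2]+c["cx"],c["fy"]*q[1]/q[2]+c["cy"]])
E
cat > m2.py <<'E'
from m import *
T=np.load("top0.npz")["im"];S=np.load("side0.npz")["im"]
def px(u,v,x,y): return np.array([u-40+x/5-.5,v-30+y/5-.5])
def run(nm,pts,z):
    G=[];H=[]
    for p in pts:
        a=dot(T,p); X=onz("top",a,z); b0=proj("side",X); b=dot(S,b0,3); Y,e=tri(a,b); G.append(X);H.append(onz("side",b,z))
        print(nm,a.round(1),(b-b0).round(1),(X*1000).round(1),"tri",(Y*1000).round(1),round(e*1000,1))
    G=np.array(G);H=np.array(H);print(" centre top",(G.mean(0)*1000).round(1)," side",(H.mean(0)*1000).round(1)); return G,H
G,H=run("A",[px(196,240,111,152),px(196,240,288,145)],.03)
for g in(G,H): e=g[0]-g[1]; print(" yaw of y axis",np.degrees(np.arctan2(e[1],e[0])).round(1),np.linalg.norm(e))
G,H=run("jig",[px(314,258,x-400,y) for x,y in((446,66),(752,82),(744,226),(436,209))],.044)
for g in(G,H): e=g[0]-g[1]+g[3]-g[2]; print(" yaw",np.degrees(np.arctan2(e[1],e[0])).round(1), np.linalg.norm(e)/2)
for n,im,ctr in(("top",T,(450,305)),("side",S,(444,206))):
    m=((im.min(2)>150)&(im.max(2).astype(int)-im.min(2)<40)).astype(np.uint8)
    k,L,st,ce=cv2.connectedComponentsWithStats(m); l=L[ctr[1],ctr[0]]; c=cv2.findContours((L==l).astype(np.uint8),cv2.RETR_EXTERNAL,cv2.CHAIN_APPROX_NONE)[0][0]
    print(n,cv2.boundingRect(c),cv2.minAreaRect(c))
    P=np.array([onz(n,p,.06) for p in c[:,0]]); print("pipe",n,*rect(P))
E
python3 m2.py
```

```text
A [177.8 240. ] [-0.2  0.9] [614.5 336.6  30. ] tri [614.8 337.2  27.8] 0.2
A [213.1 238.7] [0.  0.9] [620.  246.8  30. ] tri [620.1 247.2  27.8] 0.3
 centre top [617.3 291.7  30. ]  side [615.4 293.5  30. ]
 yaw of y axis 93.4 0.08996904974864788
 yaw of y axis 93.2 0.09008044784822307
jig [282.7 240.5] [-0.   0.1] [617.8  68.8  44. ] tri [617.8  68.8  43.8] 0.0
jig [344.2 244.3] [ 0.7 -0.6] [611.5 -85.2  44. ] tri [610.7 -85.6  46.1] 1.5
jig [342.5 273.1] [ 0.7 -0.1] [539.7 -82.5  44. ] tri [539.  -83.   44.5] 1.6
jig [280.9 269.2] [0.3 0.2] [545.7  71.2  44. ] tri [545.4  71.   43.5] 0.8
 centre top [578.7  -6.9  44. ]  side [578.2  -8.   44. ]
 yaw 87.7 0.15397917996384997
 yaw 87.9 0.15638801229601304
top (433, 275, 33, 60) ((448.86029052734375, 304.45733642578125), (17.85189437866211, 58.603092193603516), 16.99082374572754)
pipe top [ 468.7 -342.5] [142.8  43. ] -16.8
side (418, 186, 52, 42) ((441.7667541503906, 206.77073669433594), (53.669532775878906, 22.0338191986084), 32.61924362182617)
pipe side [ 470.6 -341.2] [192.6  83.3] -16.8
```

```bash
cat > go.py <<'E'
import sys
from h import *
from scipy.spatial.transform import Rotation as Ro
def go(x,y,z,phi):   # mm, deg : yaw of tool x with tool z down
    o=readout.get_obs(); q=o["tool_rot"]; R=Ro.from_quat([q[1],q[2],q[3],q[0]])
    d=R.inv().apply(np.array([x,y,z])-o["eef_pos"]*1000)
    t=Ro.from_euler("z",phi,degrees=True)*Ro.from_euler("x",180,degrees=True)
    v=(R.inv()*t).as_rotvec(degrees=True)
    print("t",round(o["t"],2),"pos",(o["eef_pos"]*1000).round(1),"yaw",np.degrees(np.arctan2(*R.as_matrix()[1::-1,0])).round(1),"F",o["contact_force"].round(1),"w",round(o["gripper_width"]*85,1))
    print("shift xyz",d.round(1),"turn",v.round(1),"rows>=",np.ceil(max(np.linalg.norm(d)/62.5,np.linalg.norm(v)/10.7)))
if __name__=="__main__": go(*map(float,sys.argv[1:5]))
E
python3 -m crank '[{"x":38,"y":-40},{"x":38,"y":-40},{"x":38,"y":-40},{"x":38,"y":-40},{"x":38,"y":-40},{"x":38,"y":-40},{"x":38,"y":-40},{"x":38,"y":-40},{"x":38,"y":-40},{"x":38,"y":-40},{"x":38,"y":-40},{"x":38,"y":-40}]' 40
python3 go.py 617 292 150 93.3
```

```text
t 0.1 pos [ 193.3 -646.1  200.3] yaw 16.7 F [-0.8 -0.5  0.4] w 85.1
shift xyz [ 674.9 -777.1   51.5] turn [ -0.1  -0.1 -76.6] rows>= 17.0schema error: expected keys jaw, x, y, z, ax, ay, az
```

```bash
python3 -m crank '[{"jaw":100,"x":38,"y":-40,"z":0,"ax":0,"ay":0,"az":0},{"jaw":100,"x":38,"y":-40,"z":0,"ax":0,"ay":0,"az":0},{"jaw":100,"x":38,"y":-40,"z":0,"ax":0,"ay":0,"az":0},{"jaw":100,"x":38,"y":-40,"z":0,"ax":0,"ay":0,"az":0},{"jaw":100,"x":38,"y":-40,"z":0,"ax":0,"ay":0,"az":0},{"jaw":100,"x":38,"y":-40,"z":0,"ax":0,"ay":0,"az":0},{"jaw":100,"x":38,"y":-40,"z":0,"ax":0,"ay":0,"az":0},{"jaw":100,"x":38,"y":-40,"z":0,"ax":0,"ay":0,"az":0},{"jaw":100,"x":38,"y":-40,"z":0,"ax":0,"ay":0,"az":0},{"jaw":100,"x":38,"y":-40,"z":0,"ax":0,"ay":0,"az":0},{"jaw":100,"x":38,"y":-40,"z":0,"ax":0,"ay":0,"az":0},{"jaw":100,"x":38,"y":-40,"z":0,"ax":0,"ay":0,"az":0}]' 40
python3 go.py 617 292 150 93.3
```

```text
t: 1.6
eef_pos: [0.4931, -0.0546, 0.2011]
tool_rot: [0.0, 0.989, 0.145, -0.0]
contact_force: [0.5, -0.2, -0.5]
gripper_width: 1.0
t 1.6 pos [493.1 -54.6 201.1] yaw 16.6 F [ 0.5 -0.2 -0.5] w 85.0
shift xyz [ 218.  -296.6   51. ] turn [ -0.    0.  -76.7] rows>= 8.0
```

```bash
python3 -m crank '[{"jaw":100,"x":31,"y":-42,"z":0,"ax":0,"ay":0,"az":0},{"jaw":100,"x":31,"y":-42,"z":0,"ax":0,"ay":0,"az":0},{"jaw":100,"x":31,"y":-42,"z":0,"ax":0,"ay":0,"az":0},{"jaw":100,"x":31,"y":-42,"z":0,"ax":0,"ay":0,"az":0},{"jaw":100,"x":31,"y":-42,"z":0,"ax":0,"ay":0,"az":0},{"jaw":100,"x":31,"y":-42,"z":0,"ax":0,"ay":0,"az":0},{"jaw":100,"x":31,"y":-42,"z":0,"ax":0,"ay":0,"az":0},{"jaw":100,"x":0,"y":0,"z":0,"ax":0,"ay":0,"az":-10},{"jaw":100,"x":0,"y":0,"z":0,"ax":0,"ay":0,"az":-10},{"jaw":100,"x":0,"y":0,"z":0,"ax":0,"ay":0,"az":-10},{"jaw":100,"x":0,"y":0,"z":0,"ax":0,"ay":0,"az":-10},{"jaw":100,"x":0,"y":0,"z":0,"ax":0,"ay":0,"az":-10}]'
python3 -m crank '[{"jaw":100,"x":0,"y":0,"z":12,"ax":0,"ay":0,"az":-9},{"jaw":100,"x":0,"y":0,"z":12,"ax":0,"ay":0,"az":-9},{"jaw":100,"x":0,"y":0,"z":25,"ax":0,"ay":0,"az":-9},{"jaw":100,"x":0,"y":0,"z":0,"ax":0,"ay":0,"az":0}]' | head -1
python3 go.py 617 292 5 93.3
```

```text
t: 3.1
eef_pos: [0.6161, 0.2875, 0.2006]
tool_rot: [0.0, 0.834, 0.552, -0.001]
contact_force: [0.1, -0.6, -0.2]
gripper_width: 0.999
t: 3.6
t 3.6 pos [615.1 286.4 149.6] yaw 93.6 F [ 0.3 -1.2 -0.1] w 85.3
shift xyz [  5.8   3.  144.6] turn [-0.3  0.1  0.3] rows>= 3.0
```

```bash
python3 -m crank '[{"jaw":100,"x":6,"y":3,"z":30,"ax":0,"ay":0,"az":0},{"jaw":100,"x":0,"y":0,"z":40,"ax":0,"ay":0,"az":0},{"jaw":100,"x":0,"y":0,"z":40,"ax":0,"ay":0,"az":0},{"jaw":100,"x":0,"y":0,"z":25,"ax":0,"ay":0,"az":0},{"jaw":100,"x":0,"y":0,"z":13,"ax":0,"ay":0,"az":0},{"jaw":100,"x":0,"y":0,"z":0,"ax":0,"ay":0,"az":0},{"jaw":100,"x":0,"y":0,"z":0,"ax":0,"ay":0,"az":0}]'
python3 go.py 617 292 1 93.3
python3 - <<'E'
from h import *
im,d,W=cloud("side"); cv2.imwrite("pics/s2.png",cv2.resize(im[240:400,120:334],(800,600))[:,:,::-1])
E
```

```text
t: 4.47
eef_pos: [0.62, 0.2947, 0.0058]
tool_rot: [0.0, 0.684, 0.729, 0.001]
contact_force: [-0.6, 0.4, -0.1]
gripper_width: 0.999
t 4.47 pos [620.  294.7   5.8] yaw 93.6 F [-0.6  0.4 -0.1] w 84.9
shift xyz [-2.5 -3.1  4.8] turn [ 0.1 -0.1  0.3] rows>= 1.0
```

View pics/s2.png

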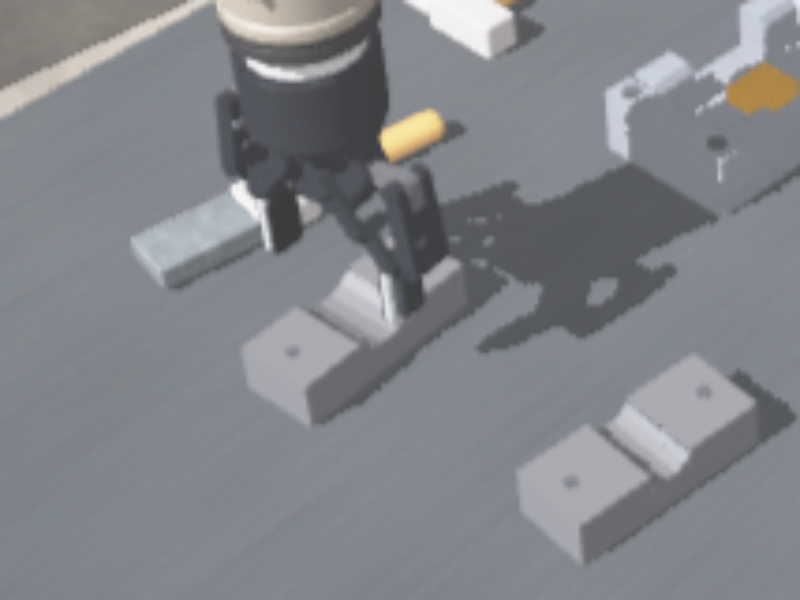

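The fingers straddle the hollow, with the near tip at (405,315) in the crop, and they are clear of the brush. I'll correct the position, lower a little and grip.

```bash
python3 -m crank '[{"jaw":100,"x":-2.5,"y":-3,"z":4.5,"ax":0,"ay":0,"az":0.3},{"jaw":100,"x":0,"y":0,"z":0,"ax":0,"ay":0,"az":0},{"jaw":0,"x":0,"y":0,"z":0,"ax":0,"ay":0,"az":0},{"jaw":0,"x":0,"y":0,"z":0,"ax":0,"ay":0,"az":0},{"jaw":0,"x":0,"y":0,"z":0,"ax":0,"ay":0,"az":0},{"jaw":0,"x":0,"y":0,"z":0,"ax":0,"ay":0,"az":0},{"jaw":0,"x":0,"y":0,"z":0,"ax":0,"ay":0,"az":0},{"jaw":0,"x":0,"y":0,"z":0,"ax":0,"ay":0,"az":0}]' 80
python3 go.py 617 292 110 93.3
```

```text
t: 5.52
eef_pos: [0.6162, 0.2912, -0.0003]
tool_rot: [0.0, 0.686, 0.728, -0.0]
contact_force: [-0.1, 0.7, 0.5]
gripper_width: 0.001
t 5.53 pos [ 6.162e+02  2.912e+02 -3.000e-01] yaw 93.4 F [-0.1  0.7  0.5] w 0.1
shift xyz [   0.7    0.9 -110.3] turn [-0.   0.   0.1] rows>= 2.0
```

```bash
python3 - <<'E'
from h import *
im,d,W=cloud("side"); print(readout.get_obs()["gripper_width"]); cv2.imwrite("pics/s3.png",cv2.resize(im[240:400,120:334],(800,600))[:,:,::-1])
E
```

```text
0.001360334048036194
```

View pics/s3.png

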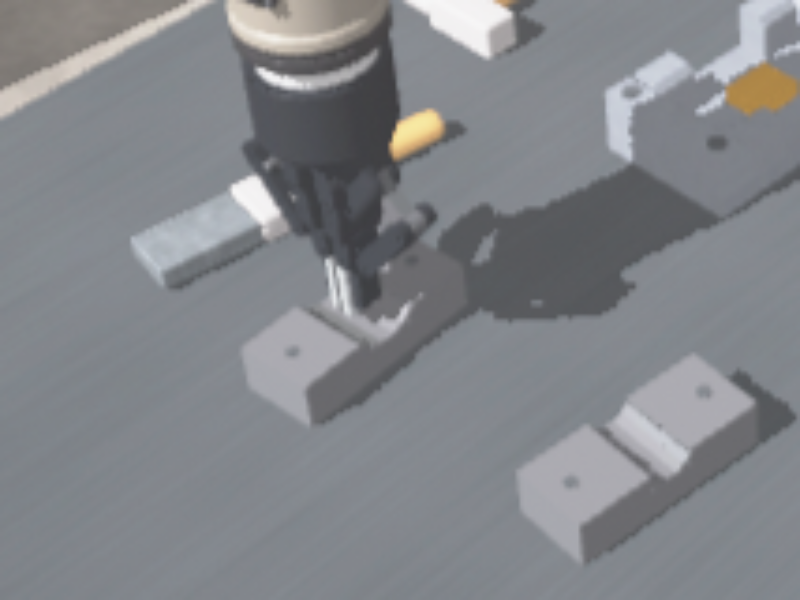

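The jaws shut fully inside the hollow, above its floor. The real tips therefore sit at least 20 mm above the bench while the readout says TCP z is about 0. I'll raise the arm and measure the real tip position with the cameras.

```bash
python3 -m crank '[{"jaw":0,"x":0,"y":0,"z":-40,"ax":0,"ay":0,"az":0},{"jaw":0,"x":0,"y":0,"z":-60,"ax":0,"ay":0,"az":0},{"jaw":0,"x":0,"y":0,"z":-20,"ax":0,"ay":0,"az":0},{"jaw":0,"x":0,"y":0,"z":0,"ax":0,"ay":0,"az":0}]' 
python3 - <<'E'
from m import *
p=readout.get_obs()["eef_pos"]; print(p)
a=cloud("side"); t=cloud("top"); np.savez("s4.npz",im=a[0],W=a[2])
u=proj("side",p); print("TCP projects side",u,"top",proj("top",p))
W=a[2]; k=(np.hypot(W[...,0]-p[0],W[...,1]-p[1])<.05)&(W[...,2]>.06)&(W[...,2]<.25)
print(np.percentile(W[k][:,2],[0,1,2,5,10]))
im=a[0].copy(); U,V=int(u[0]),int(u[1]); c=cv2.resize(im[V-60:V+60,U-80:U+80],(800,600),interpolation=cv2.INTER_NEAREST)
cv2.drawMarker(c,(int((u[0]-U+80.5)*5),int((u[1]-V+60.5)*5)),(255,0,0),0,20,1)
cv2.imwrite("pics/s4.png",c[:,:,::-1])
for z in range(80,160,10):
    q=W[k&(abs(W[...,2]-z/1000)<.005)]; print(z,len(q),(np.median(q,0)*1000).round(1) if len(q) else "")
E
```

```text
t: 6.08
eef_pos: [0.617, 0.2918, 0.1212]
tool_rot: [0.001, 0.686, 0.727, 0.001]
contact_force: [0.2, -0.4, 0.1]
gripper_width: -0.003
[0.61699056 0.29177177 0.12124708]
TCP projects side [208.7803222  286.21223315] top [186.43093202 235.55172362]
[0.15179524 0.15612855 0.15906124 0.16369148 0.17119122]
80 0 
90 0 
100 0 
110 0 
120 0 
130 0 
140 0 
150 8 [609.4 296.9 153. ]
```

View pics/s4.png

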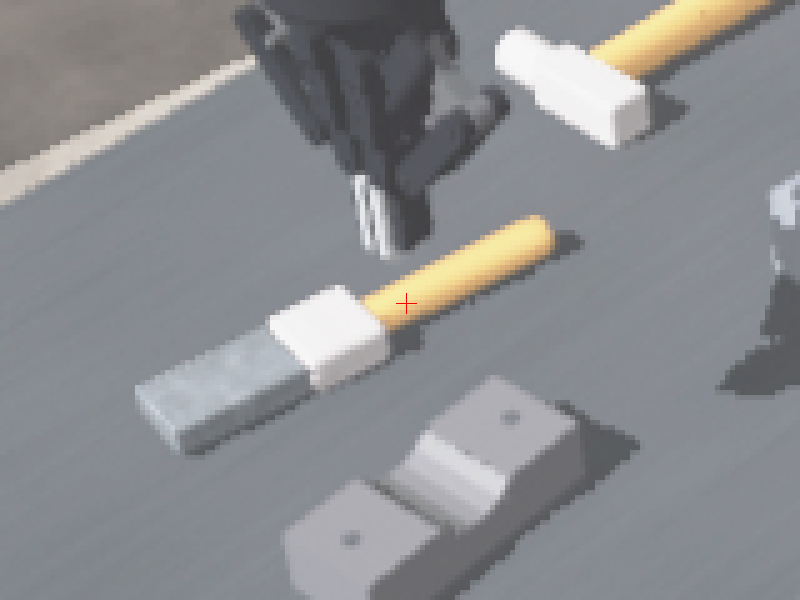

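The shut tips appear at about (397,250) in the crop, while the reported TCP projects to (407,303). The tips are clearly higher than reported, so I'll work out by how much.

```bash
python3 - <<'E'
from m import *
p=np.array([.617,.2918,.1212]); U,V=208,286
for c in((397,250),(375,252),(425,245)):
    q=(U-80+c[0]/5-.5,V-60+c[1]/5-.5); o,d=ray("side",q)
    A=np.stack([d,-np.array([0,0,1.])],1); s=np.linalg.lstsq(A,p-o,rcond=None)[0]
    X=o+d*s[0]; print(c,"ray pt",(X*1000).round(1),"vertical z",round(p[2]*1000+s[1]*1000,1))
E
```

```text
(397, 250) ray pt [617.1 292.  148.4] vertical z 148.4
(375, 252) ray pt [621.8 298.9 149.3] vertical z 149.3
(425, 245) ray pt [610.9 283.1 148.7] vertical z 148.7
```

XY agrees within 1 mm, but the real tips are about 27 mm above the reported TCP. I'll work with that offset and use force as a guard.

```bash
python3 -m crank '[{"jaw":100,"x":0,"y":0,"z":0,"ax":0,"ay":0,"az":0},{"jaw":100,"x":0,"y":0,"z":0,"ax":0,"ay":0,"az":0},{"jaw":100,"x":0,"y":0,"z":0,"ax":0,"ay":0,"az":0},{"jaw":100,"x":0,"y":0,"z":0,"ax":0,"ay":0,"az":0},{"jaw":100,"x":0,"y":0,"z":40,"ax":0,"ay":0,"az":0},{"jaw":100,"x":0,"y":0,"z":50,"ax":0,"ay":0,"az":0},{"jaw":100,"x":0,"y":0,"z":30,"ax":0,"ay":0,"az":0},{"jaw":100,"x":0,"y":0,"z":15,"ax":0,"ay":0,"az":0},{"jaw":100,"x":0,"y":0,"z":10,"ax":0,"ay":0,"az":0},{"jaw":100,"x":0,"y":0,"z":0,"ax":0,"ay":0,"az":0}]' 
python3 go.py 617 292 -26 93.3
```

```text
t: 7.42
eef_pos: [0.6164, 0.2915, -0.025]
tool_rot: [0.0, 0.686, 0.728, 0.0]
contact_force: [0.0, -0.0, -0.4]
gripper_width: 1.0
t 7.42 pos [616.4 291.5 -25. ] yaw 93.4 F [ 0.  -0.  -0.4] w 85.0
shift xyz [0.5 0.6 1. ] turn [ 0.  -0.   0.1] rows>= 1.0
```

```bash
python3 -m crank '[{"jaw":0,"x":0,"y":0,"z":0,"ax":0,"ay":0,"az":0},{"jaw":0,"x":0,"y":0,"z":0,"ax":0,"ay":0,"az":0},{"jaw":0,"x":0,"y":0,"z":0,"ax":0,"ay":0,"az":0},{"jaw":0,"x":0,"y":0,"z":0,"ax":0,"ay":0,"az":0},{"jaw":0,"x":0,"y":0,"z":0,"ax":0,"ay":0,"az":0}]' 80
python3 go.py 617 292 60 93.3
```

```text
t: 8.05
eef_pos: [0.6172, 0.2918, -0.0237]
tool_rot: [0.0, 0.686, 0.727, 0.001]
contact_force: [-0.2, -0.7, 5.4]
gripper_width: 0.557
t 8.05 pos [617.2 291.8 -23.7] yaw 93.3 F [-0.2 -0.7  5.4] w 47.4
shift xyz [  0.2   0.  -83.7] turn [ 0.1 -0.   0. ] rows>= 2.0
```

```bash
python3 -m crank '[{"jaw":0,"x":0,"y":0,"z":-10,"ax":0,"ay":0,"az":0},{"jaw":0,"x":0,"y":0,"z":-30,"ax":0,"ay":0,"az":0},{"jaw":0,"x":0,"y":0,"z":-40,"ax":0,"ay":0,"az":0},{"jaw":0,"x":-25,"y":-4,"z":-10,"ax":0,"ay":0,"az":0},{"jaw":0,"x":-45,"y":-9,"z":0,"ax":0,"ay":0,"az":0},{"jaw":0,"x":-50,"y":-10,"z":0,"ax":0,"ay":0,"az":0},{"jaw":0,"x":-50,"y":-10,"z":0,"ax":0,"ay":0,"az":0},{"jaw":0,"x":-50,"y":-10,"z":0,"ax":0,"ay":0,"az":0},{"jaw":0,"x":-45,"y":-9,"z":0,"ax":0,"ay":0,"az":0},{"jaw":0,"x":-31,"y":-4,"z":0,"ax":0,"ay":0,"az":0},{"jaw":0,"x":0,"y":0,"z":0,"ax":0,"ay":0,"az":5.5},{"jaw":0,"x":0,"y":0,"z":0,"ax":0,"ay":0,"az":0}]' 
python3 go.py 578.5 -7.2 66 87.8
cat > look.py <<'E'
from m import *
t=cloud("top")[0]; s=cloud("side")[0]; np.savez("l.npz",t=t,s=s)
p=readout.get_obs()["eef_pos"]
def cr(im,n):
    u=proj(n,p); U,V=int(u[0]),int(u[1]); print(n,U,V); return cv2.resize(im[V-60:V+60,U-40:U+40],(400,600),interpolation=cv2.INTER_NEAREST)
cv2.imwrite("pics/l%d.png"%int(readout.get_obs()["t"]*10),np.hstack([cr(t,"top"),cr(s,"side")])[:,:,::-1])
E
python3 look.py; ls pics
```

```text
t: 9.55
eef_pos: [0.5772, -0.0079, 0.0648]
tool_rot: [-0.0, 0.72, 0.694, -0.0]
contact_force: [0.5, 0.1, -3.4]
gripper_width: 0.561
t 9.55 pos [577.2  -7.9  64.8] yaw 87.9 F [ 0.5  0.1 -3.4] w 47.7
shift xyz [ 0.7  1.3 -1.2] turn [-0.   0.   0.1] rows>= 1.0
top 312 256
side 323 247
c1.png
l96.png
s2.png
s3.png
s4.png
side0.png
top0.png
```

View pics/l96.png

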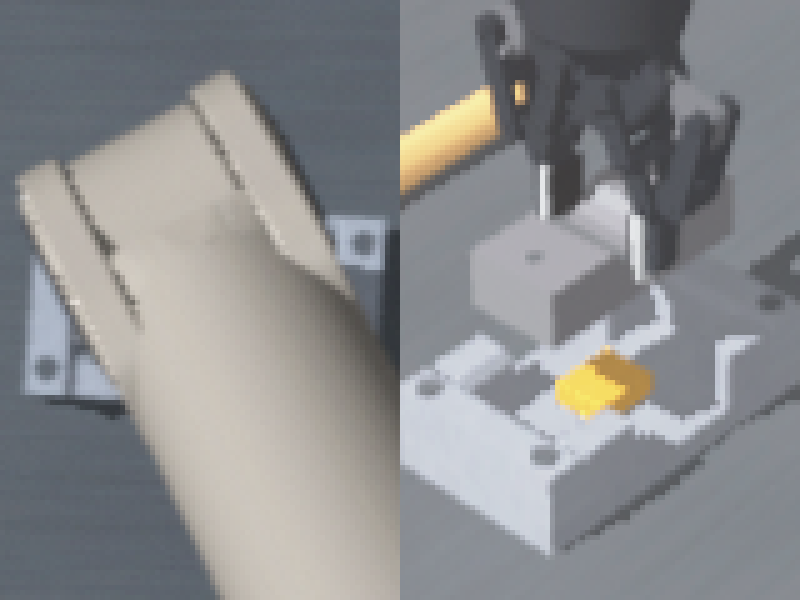

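The saddle is held across the middle and level above the jig, with its near dot at (534,257). The top view is blocked by the arm. I'll check the saddle's lateral position from the side-view dot.

```bash
python3 - <<'E'
from m import *
s=np.load("l.npz")["s"]; U,V=323,247
q=dot(s,(U-40+134/5-.5,V-60+257/5-.5),3)
for z in(.1165,.1185,.1205): print(q.round(1),"dot side",(onz("side",q,z)*1000).round(1))
a=np.radians(87.9);print("predicted",577.2+45*np.cos(a),-7.9+45*np.sin(a))
E
```

```text
[309.5 237.9] dot side [578.9  37.4 116.5]
[309.5 237.9] dot side [577.   39.4 118.5]
[309.5 237.9] dot side [575.1  41.5 120.5]
predicted 578.848966891795 37.06977772003953
```

The dot agrees with the prediction to within 0.5 mm once the side camera's known bias is removed. Lowering into the mouth.

```bash
python3 -m crank '[{"jaw":0,"x":0.7,"y":1.3,"z":10,"ax":0,"ay":0,"az":0},{"jaw":0,"x":0,"y":0,"z":20,"ax":0,"ay":0,"az":0},{"jaw":0,"x":0,"y":0,"z":8,"ax":0,"ay":0,"az":0},{"jaw":0,"x":0,"y":0,"z":4,"ax":0,"ay":0,"az":0},{"jaw":0,"x":0,"y":0,"z":4,"ax":0,"ay":0,"az":0},{"jaw":0,"x":0,"y":0,"z":4,"ax":0,"ay":0,"az":0},{"jaw":0,"x":0,"y":0,"z":0,"ax":0,"ay":0,"az":0}]' 
python3 go.py 578.5 -7.2 4 87.8
```

```text
t: 10.52
eef_pos: [0.5789, -0.0069, 0.0146]
tool_rot: [-0.0, 0.72, 0.694, -0.0]
contact_force: [-0.6, 0.0, -3.2]
gripper_width: 0.564
t 10.53 pos [578.9  -6.9  14.6] yaw 87.9 F [-0.6  0.  -3.2] w 47.9
shift xyz [-0.3 -0.4 10.6] turn [-0.   0.   0.1] rows>= 1.0
```

```bash
python3 -m crank '[{"jaw":0,"x":0,"y":0,"z":3,"ax":0,"ay":0,"az":0},{"jaw":0,"x":0,"y":0,"z":3,"ax":0,"ay":0,"az":0},{"jaw":0,"x":0,"y":0,"z":3,"ax":0,"ay":0,"az":0},{"jaw":0,"x":0,"y":0,"z":0,"ax":0,"ay":0,"az":0}]' 100
python3 -m crank '[{"jaw":0,"x":0,"y":0,"z":2,"ax":0,"ay":0,"az":0},{"jaw":0,"x":0,"y":0,"z":2,"ax":0,"ay":0,"az":0},{"jaw":0,"x":0,"y":0,"z":2,"ax":0,"ay":0,"az":0},{"jaw":0,"x":0,"y":0,"z":0,"ax":0,"ay":0,"az":0}]'
```

```text
t: 11.02
eef_pos: [0.5787, -0.0069, 0.0054]
tool_rot: [-0.0, 0.72, 0.694, -0.0]
contact_force: [-0.3, -0.0, -4.4]
gripper_width: 0.553
t: 11.52
eef_pos: [0.5791, -0.0069, 0.0004]
tool_rot: [0.0, 0.72, 0.694, -0.0]
contact_force: [-3.6, -0.3, 4.8]
gripper_width: 0.552
```

```bash
python3 -m crank '[{"jaw":0,"x":0,"y":0,"z":2,"ax":0,"ay":0,"az":0},{"jaw":0,"x":0,"y":0,"z":2,"ax":0,"ay":0,"az":0},{"jaw":0,"x":0,"y":0,"z":2,"ax":0,"ay":0,"az":0},{"jaw":0,"x":0,"y":0,"z":0,"ax":0,"ay":0,"az":0}]'
python3 -m crank '[{"jaw":0,"x":0,"y":0,"z":2,"ax":0,"ay":0,"az":0},{"jaw":0,"x":0,"y":0,"z":1,"ax":0,"ay":0,"az":0},{"jaw":0,"x":0,"y":0,"z":0,"ax":0,"ay":0,"az":0}]'
```

```text
t: 12.02
eef_pos: [0.5791, -0.0069, -0.0056]
tool_rot: [0.0, 0.72, 0.694, -0.0]
contact_force: [-3.5, -1.0, 5.5]
gripper_width: 0.555
t: 12.4
eef_pos: [0.5791, -0.0068, -0.0085]
tool_rot: [0.0, 0.72, 0.694, -0.0]
contact_force: [-2.8, -1.1, 6.1]
gripper_width: 0.553
```

```bash
python3 -m crank '[{"jaw":0,"x":0,"y":0,"z":1,"ax":0,"ay":0,"az":0},{"jaw":0,"x":0,"y":0,"z":1,"ax":0,"ay":0,"az":0},{"jaw":0,"x":0,"y":0,"z":0,"ax":0,"ay":0,"az":0}]'
python3 -m crank '[{"jaw":0,"x":0,"y":0,"z":1,"ax":0,"ay":0,"az":0},{"jaw":0,"x":0,"y":0,"z":0,"ax":0,"ay":0,"az":0}]'
```

```text
t: 12.78
eef_pos: [0.5791, -0.0069, -0.0096]
tool_rot: [0.001, 0.72, 0.694, -0.0]
contact_force: [-6.4, -0.9, 15.3]
gripper_width: 0.555
t: 13.02
eef_pos: [0.5792, -0.0069, -0.0096]
tool_rot: [0.001, 0.72, 0.694, -0.0]
contact_force: [-10.7, -2.3, 25.2]
gripper_width: 0.557
```

The saddle bottoms at -9.6, where flush was predicted at -9.7. I'll release, lift, then press the hollow's floor with the shut fingertips as a seating check.

```bash
python3 -m crank '[{"jaw":0,"x":0,"y":0,"z":-1.5,"ax":0,"ay":0,"az":0},{"jaw":85,"x":0,"y":0,"z":0,"ax":0,"ay":0,"az":0},{"jaw":85,"x":0,"y":0,"z":0,"ax":0,"ay":0,"az":0},{"jaw":85,"x":0,"y":0,"z":0,"ax":0,"ay":0,"az":0},{"jaw":85,"x":0,"y":0,"z":-20,"ax":0,"ay":0,"az":0},{"jaw":85,"x":0,"y":0,"z":-35,"ax":0,"ay":0,"az":0},{"jaw":0,"x":0,"y":0,"z":0,"ax":0,"ay":0,"az":0},{"jaw":0,"x":0,"y":0,"z":0,"ax":0,"ay":0,"az":0},{"jaw":0,"x":0,"y":0,"z":0,"ax":0,"ay":0,"az":0},{"jaw":0,"x":0,"y":0,"z":0,"ax":0,"ay":0,"az":0},{"jaw":0,"x":0,"y":0,"z":0,"ax":0,"ay":0,"az":0}]'
python3 -m crank '[{"jaw":0,"x":0,"y":0,"z":20,"ax":0,"ay":0,"az":0},{"jaw":0,"x":0,"y":0,"z":10,"ax":0,"ay":0,"az":0},{"jaw":0,"x":0,"y":0,"z":3,"ax":0,"ay":0,"az":0},{"jaw":0,"x":0,"y":0,"z":0,"ax":0,"ay":0,"az":0}]'
```

```text
t: 14.4
eef_pos: [0.5787, -0.0068, 0.0438]
tool_rot: [-0.0, 0.72, 0.694, -0.0]
contact_force: [0.3, 0.5, -0.5]
gripper_width: -0.002
t: 14.9
eef_pos: [0.5788, -0.0067, 0.0108]
tool_rot: [-0.0, 0.72, 0.694, -0.0]
contact_force: [-0.1, 0.7, -0.3]
gripper_width: 0.002
```

```bash
python3 look.py; ls -t pics | head -1
```

```text
top 312 257
side 322 265
l150.png
```

```bash
python3 -m crank '[{"jaw":0,"x":0,"y":0,"z":2,"ax":0,"ay":0,"az":0},{"jaw":0,"x":0,"y":0,"z":1,"ax":0,"ay":0,"az":0},{"jaw":0,"x":0,"y":0,"z":0,"ax":0,"ay":0,"az":0}]'
python3 -m crank '[{"jaw":0,"x":0,"y":0,"z":1,"ax":0,"ay":0,"az":0},{"jaw":0,"x":0,"y":0,"z":1,"ax":0,"ay":0,"az":0},{"jaw":0,"x":0,"y":0,"z":0,"ax":0,"ay":0,"az":0}]'
```

```text
t: 15.38
eef_pos: [0.5789, -0.0069, 0.0082]
tool_rot: [0.0, 0.72, 0.694, -0.0]
contact_force: [0.1, -0.7, 0.5]
gripper_width: -0.002
t: 15.75
eef_pos: [0.5789, -0.0069, 0.0061]
tool_rot: [-0.0, 0.72, 0.694, -0.0]
contact_force: [-0.2, 0.6, 0.6]
gripper_width: 0.001
```

View pics/l150.png

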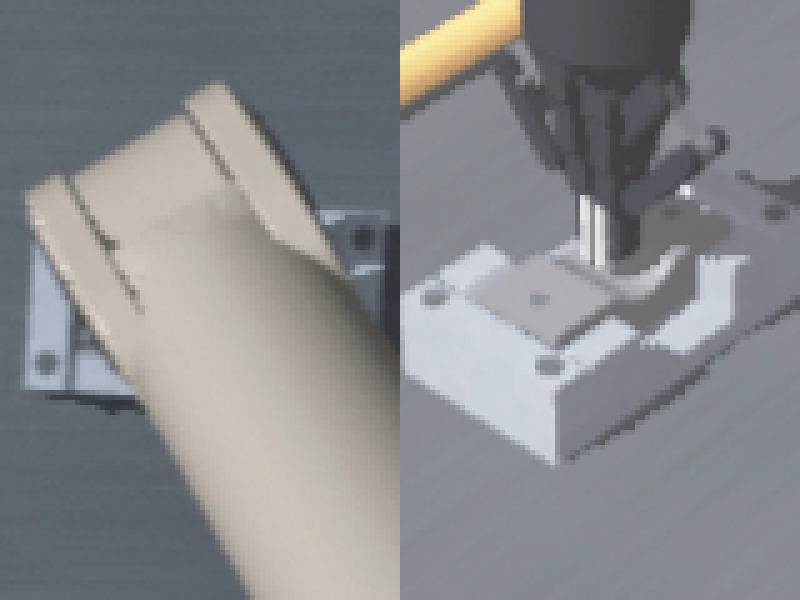

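The picture shows the saddle in the recess with its top looking flush with the walls, near dot at (538,299). I'll keep going down to contact.

```bash
python3 -m crank '[{"jaw":0,"x":0,"y":0,"z":1,"ax":0,"ay":0,"az":0},{"jaw":0,"x":0,"y":0,"z":1,"ax":0,"ay":0,"az":0},{"jaw":0,"x":0,"y":0,"z":0,"ax":0,"ay":0,"az":0}]'
python3 -m crank '[{"jaw":0,"x":0,"y":0,"z":1,"ax":0,"ay":0,"az":0},{"jaw":0,"x":0,"y":0,"z":1,"ax":0,"ay":0,"az":0},{"jaw":0,"x":0,"y":0,"z":0,"ax":0,"ay":0,"az":0}]'
```

```text
t: 16.12
eef_pos: [0.5791, -0.0069, 0.0054]
tool_rot: [0.0, 0.72, 0.694, -0.0]
contact_force: [-4.3, 0.1, 11.5]
gripper_width: 0.002
t: 16.5
eef_pos: [0.5792, -0.007, 0.0051]
tool_rot: [0.001, 0.72, 0.694, -0.001]
contact_force: [-9.9, -2.2, 28.3]
gripper_width: 0.001
```

The saddle is seated: solid at 28 N. The shut tips at z=34 read 5.4, so the true tip offset is about 28.5 mm. Now the pipe.

```bash
python3 -m crank '[{"jaw":0,"x":0,"y":0,"z":-30,"ax":0,"ay":0,"az":0},{"jaw":100,"x":0,"y":0,"z":-60,"ax":0,"ay":0,"az":0},{"jaw":100,"x":-15,"y":-4,"z":-35,"ax":0,"ay":0,"az":0},{"jaw":100,"x":-48,"y":-14,"z":0,"ax":0,"ay":0,"az":0},{"jaw":100,"x":-50,"y":-15,"z":0,"ax":0,"ay":0,"az":0},{"jaw":100,"x":-50,"y":-15,"z":0,"ax":0,"ay":0,"az":0},{"jaw":100,"x":-50,"y":-15,"z":0,"ax":0,"ay":0,"az":0},{"jaw":100,"x":-50,"y":-15,"z":0,"ax":0,"ay":0,"az":0},{"jaw":100,"x":-48,"y":-14,"z":0,"ax":0,"ay":0,"az":0},{"jaw":100,"x":-28,"y":-6,"z":0,"ax":0,"ay":0,"az":0},{"jaw":100,"x":0,"y":0,"z":0,"ax":0,"ay":0,"az":10},{"jaw":100,"x":0,"y":0,"z":0,"ax":0,"ay":0,"az":10}]'
python3 -m crank '[{"jaw":100,"x":0,"y":0,"z":0,"ax":0,"ay":0,"az":10},{"jaw":100,"x":0,"y":0,"z":0,"ax":0,"ay":0,"az":10},{"jaw":100,"x":0,"y":0,"z":0,"ax":0,"ay":0,"az":10},{"jaw":100,"x":0,"y":0,"z":0,"ax":0,"ay":0,"az":10},{"jaw":100,"x":0,"y":0,"z":0,"ax":0,"ay":0,"az":10},{"jaw":100,"x":0,"y":0,"z":0,"ax":0,"ay":0,"az":10},{"jaw":100,"x":0,"y":0,"z":0,"ax":0,"ay":0,"az":10},{"jaw":100,"x":0,"y":0,"z":0,"ax":0,"ay":0,"az":10},{"jaw":100,"x":0,"y":0,"z":0,"ax":0,"ay":0,"az":4.7},{"jaw":100,"x":0,"y":0,"z":0,"ax":0,"ay":0,"az":0}]' | head -1
python3 go.py 469 -343 60 -16.8
python3 - <<'E'
from m import *
T,d,W=cloud("top");S=cloud("side")[0];np.savez("t5.npz",im=T,W=W,S=S)
k=(abs(W[...,0]-.579)<.12)&(abs(W[...,1]+.007)<.12)
c=[]
for im,(u,v) in((T,(314,258)),(S,(324,262))): c.append(cv2.resize(im[v-30:v+30,u-40:u+40],(400,300),interpolation=cv2.INTER_NEAREST))
for im,(u,v) in((T,(449,305)),(S,(442,207))): c.append(cv2.resize(im[v-30:v+30,u-40:u+40],(400,300),interpolation=cv2.INTER_NEAREST))
cv2.imwrite("pics/c5.png",np.vstack([np.hstack(c[:2]),np.hstack(c[2:])])[:,:,::-1])
E
```

```text
t: 18.0
eef_pos: [0.468, -0.3425, 0.127]
tool_rot: [-0.0, 0.832, 0.555, 0.0]
contact_force: [0.4, 0.3, 0.1]
gripper_width: 1.0
t: 19.25
t 19.25 pos [ 468.4 -341.7  127.2] yaw -16.8 F [ 0.2 -0.6 -0.1] w 84.9
shift xyz [ 0.9  1.  67.2] turn [0. 0. 0.] rows>= 2.0
```

View pics/c5.png

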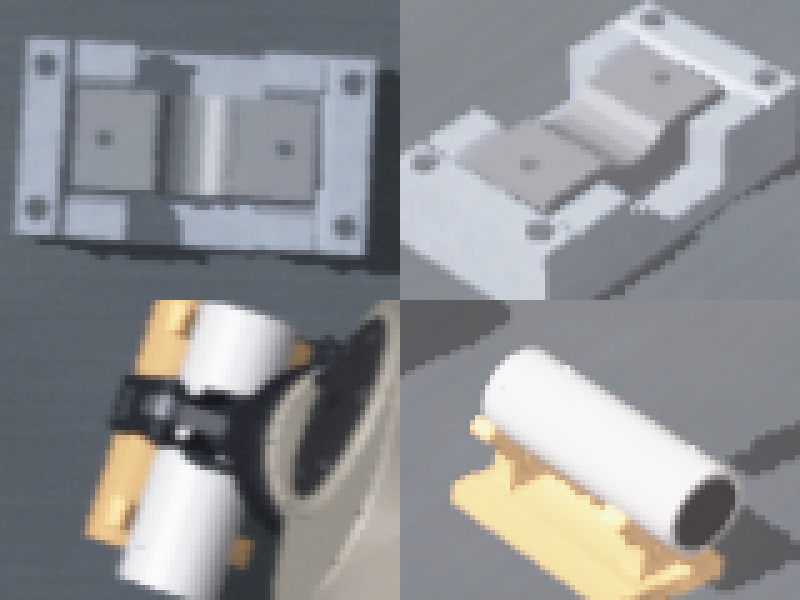

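The saddle is flush and level in both views, with even gaps and dots at (104,138) and (285,149). The pipe lies undisturbed in its rest with the gripper aligned over its middle. Descending with a high grip, so the tips stay clear of the saddle top later.

```bash
python3 -m crank '[{"jaw":100,"x":1,"y":1,"z":30,"ax":0,"ay":0,"az":0},{"jaw":100,"x":0,"y":0,"z":40,"ax":0,"ay":0,"az":0},{"jaw":100,"x":0,"y":0,"z":25,"ax":0,"ay":0,"az":0},{"jaw":100,"x":0,"y":0,"z":12,"ax":0,"ay":0,"az":0},{"jaw":100,"x":0,"y":0,"z":0,"ax":0,"ay":0,"az":0},{"jaw":0,"x":0,"y":0,"z":0,"ax":0,"ay":0,"az":0},{"jaw":0,"x":0,"y":0,"z":0,"ax":0,"ay":0,"az":0},{"jaw":0,"x":0,"y":0,"z":0,"ax":0,"ay":0,"az":0},{"jaw":0,"x":0,"y":0,"z":0,"ax":0,"ay":0,"az":0},{"jaw":0,"x":0,"y":0,"z":0,"ax":0,"ay":0,"az":0}]' 60
python3 go.py 469 -343 20 -16.8
python3 - <<'E'
from m import *
S=cloud("side")[0]; cv2.imwrite("pics/s6.png",cv2.resize(S[140:260,362:522],(800,600),interpolation=cv2.INTER_NEAREST)[:,:,::-1])
E
```

```text
t: 20.6
eef_pos: [0.4694, -0.345, 0.022]
tool_rot: [0.001, 0.989, -0.147, 0.001]
contact_force: [-2.3, -1.9, 8.4]
gripper_width: 0.536
t 20.6 pos [ 469.4 -345.    22. ] yaw -16.9 F [-2.3 -1.9  8.4] w 45.6
shift xyz [-1.  -1.8  2. ] turn [ 0.1 -0.1 -0.1] rows>= 1.0
```

View pics/s6.png

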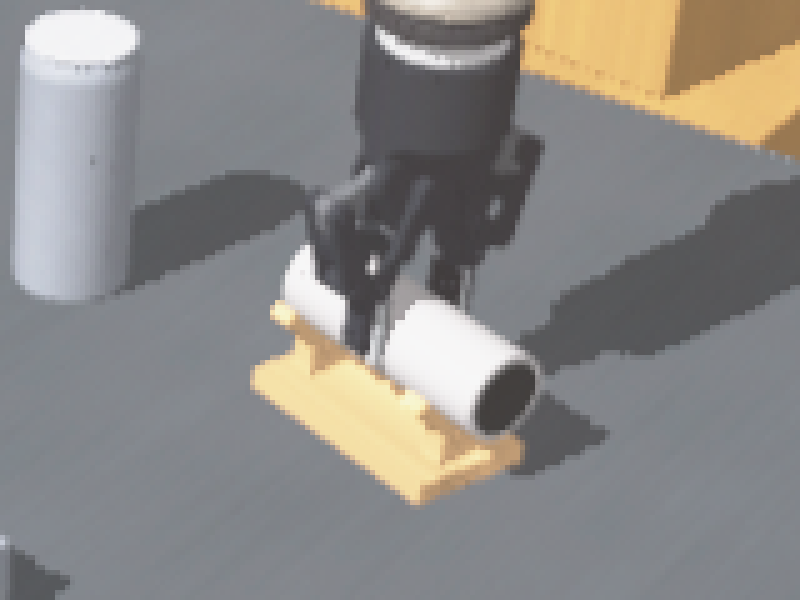

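The pipe is gripped in the middle, with the near fingertip at (368,365). I'll check the tip height, because the tips must stay above the saddle top later.

```bash
python3 - <<'E'
from m import *
for c in((368,367),(355,355),(380,370)):
  for off in(24,36):
    q=(362+c[0]/5-.5,140+c[1]/5-.5); o,d=ray("side",q); p=np.array([.4694+off/1000*.289,-.345+off/1000*.957,0]); n=np.array([.289,.957,0])
    s=((p-o)@n)/(d@n); print(c,off,((o+d*s)*1000).round(1))
E
```

```text
(368, 367) 24 [ 473.5 -321.2   47. ]
(368, 367) 36 [ 465.4 -306.2   57.8]
(355, 355) 24 [ 483.2 -324.1   48.8]
(355, 355) 36 [ 475.1 -309.1   59.5]
(380, 370) 24 [ 465.2 -318.7   49.9]
(380, 370) 36 [ 457.3 -303.8   60.6]
```

```bash
python3 -m crank '[{"jaw":0,"x":0,"y":0,"z":-10,"ax":0,"ay":0,"az":0},{"jaw":0,"x":0,"y":0,"z":-30,"ax":0,"ay":0,"az":0},{"jaw":0,"x":0,"y":0,"z":-40,"ax":0,"ay":0,"az":0},{"jaw":0,"x":0,"y":0,"z":0,"ax":0,"ay":0,"az":0}]' 90
python3 - <<'E'
from m import *
D=np.load("t5.npz");T,S=D["im"],D["S"]
for z in(.044,):
  A=[];B=[]
  for c in((104,138),(285,149)):
    a=dot(T,(274+c[0]/5-.5,228+c[1]/5-.5)); X=onz("top",a,z); b=dot(S,proj("side",X),3); Y,e=tri(a,b); A.append(X);B.append(Y); print((X*1000).round(1),(Y*1000).round(1),round(e*1000,1))
  print((np.mean(A,0)*1000).round(1),np.degrees(np.arctan2(*(A[0]-A[1])[1::-1])))
E
python3 go.py 580 -7 102 -2.2
```

```text
t: 21.15
eef_pos: [0.4711, -0.3441, 0.1033]
tool_rot: [0.001, 0.989, -0.146, 0.003]
contact_force: [0.4, -0.3, -5.2]
gripper_width: 0.53
[581.5  38.4  44. ] [581.3  38.3  41.9] 0.7
[577.9 -51.8  44. ] [577.9 -51.9  41.6] 0.5
[579.7  -6.7  44. ] 87.72931353310413
t 21.15 pos [ 471.1 -344.1  103.3] yaw -16.8 F [ 0.4 -0.3 -5.2] w 45.0
shift xyz [   6.6 -354.2    0.8] turn [  0.1  -0.3 -14.6] rows>= 6.0
```

```bash
python3 -m crank '[{"jaw":0,"x":1,"y":-20,"z":0,"ax":0,"ay":0,"az":0},{"jaw":0,"x":1,"y":-42,"z":0,"ax":0,"ay":0,"az":0},{"jaw":0,"x":1,"y":-50,"z":0,"ax":0,"ay":0,"az":0},{"jaw":0,"x":1,"y":-55,"z":0,"ax":0,"ay":0,"az":0},{"jaw":0,"x":1,"y":-55,"z":0,"ax":0,"ay":0,"az":0},{"jaw":0,"x":1,"y":-55,"z":0,"ax":0,"ay":0,"az":0},{"jaw":0,"x":1,"y":-47,"z":0,"ax":0,"ay":0,"az":0},{"jaw":0,"x":0,"y":-30,"z":0,"ax":0,"ay":0,"az":0},{"jaw":0,"x":0,"y":0,"z":0,"ax":0,"ay":0,"az":-7.3},{"jaw":0,"x":0,"y":0,"z":0,"ax":0,"ay":0,"az":-7.3},{"jaw":0,"x":0,"y":0,"z":0,"ax":0,"ay":0,"az":0},{"jaw":0,"x":0,"y":0,"z":0,"ax":0,"ay":0,"az":0}]'
python3 go.py 580.5 -6.8 30 -2.2
python3 - <<'E'
from m import *
S=cloud("side")[0];T=cloud("top")[0];np.savez("l7.npz",S=S,T=T); cv2.imwrite("pics/s7.png",cv2.resize(S[170:290,244:404],(800,600),interpolation=cv2.INTER_NEAREST)[:,:,::-1])
E
```

```text
t: 22.65
eef_pos: [0.5774, -0.0059, 0.0993]
tool_rot: [-0.0, 1.0, -0.02, -0.001]
contact_force: [0.1, -0.8, -4.0]
gripper_width: 0.528
t 22.65 pos [577.4  -5.9  99.3] yaw -2.3 F [ 0.1 -0.8 -4. ] w 44.9
shift xyz [ 3.3  0.8 69.3] turn [-0.   0.1 -0.1] rows>= 2.0
```

View pics/s7.png

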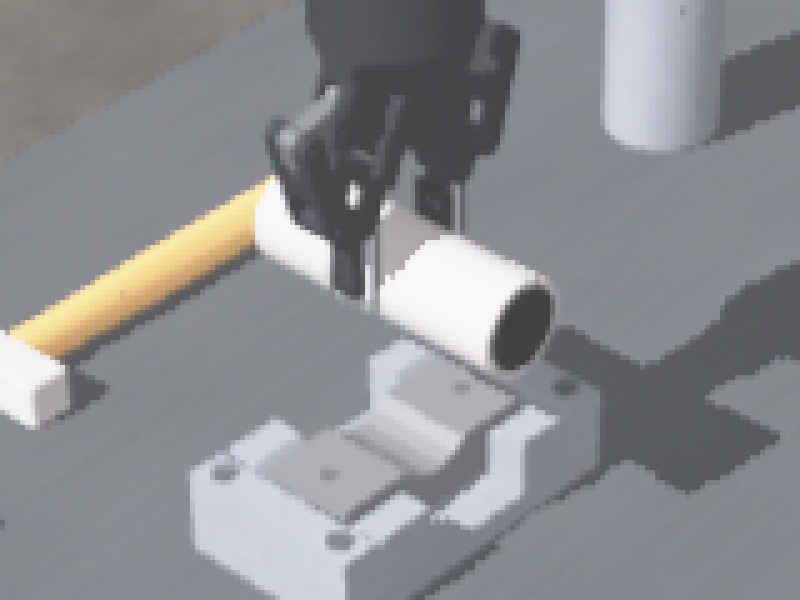

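The pipe is held over the saddle, near end face at about (525,322), tips at (355,298) not reaching below the pipe. I'll check level and centring from the near end face.

```bash
python3 - <<'E'
from m import *
a=np.radians(-2.3); n=np.array([np.cos(a),np.sin(a),0]); l=np.array([-n[1],n[0],0])
tcp=np.array([.5774,-.0059,.1373])
q=(244+525/5-.5,170+322/5-.5)
o,d=ray("side",q)
s=((tcp-.0714*n-o)@n)/(d@n);X=o+d*s;print("at -71.4 along: lateral",(X-tcp)@l*1000,"z",X[2]*1000)
s=((tcp-o)@l)/(d@l);X=o+d*s;print("on axis plane: along",(X-tcp)@n*1000,"z",X[2]*1000)
E
```

```text
at -71.4 along: lateral -4.84260756658241 z 135.80747192333408
on axis plane: along -75.51849014629616 z 140.27130951511734
```

```bash
python3 - <<'E'
from m import *
S=np.load("l7.npz")["S"]
def hole(S,u0,v0,r=9):
    g=S[v0-r:v0+r+1,u0-r:u0+r+1].max(2); m=(g<95).astype(np.uint8)
    k,L,st,ce=cv2.connectedComponentsWithStats(m,connectivity=4); l=L[r,r]; return ce[l]+[u0-r,v0-r],st[l]
def axis(R,xy,al,off=-.0714):
    a=np.radians(al); return np.array([xy[0]+off*np.cos(a),xy[1]+off*np.sin(a),R])
c,st=hole(S,349,234); print("held hole",c,st,"pred level",proj("side",axis(.1373,(.5774,-.0059),-2.3)))
S0=np.load("side0.npz")["im"]; k=proj("side",axis(.060,(.4687,-.3425),-16.8,-.07)); c0,st=hole(S0,int(k[0]+.5),int(k[1]+.5)); print("rest hole",c0,st,"pred",k)
E
```

```text
held hole [348.008 235.44 ] [  3   3  11  16 125] pred level [347.03234328 234.28958227]
rest hole [462.9  218.99] [  6   4  11  13 100] pred [460.9747106  218.48062167]
```

Observed and predicted end-face pixels agree to about 1 px, with the same bias as when the pipe was in the rest. The pipe is level and has not slipped. Lowering.

```bash
python3 -m crank '[{"jaw":0,"x":1.6,"y":0.4,"z":15,"ax":0,"ay":0,"az":0},{"jaw":0,"x":1.6,"y":0.4,"z":25,"ax":0,"ay":0,"az":0},{"jaw":0,"x":0,"y":0,"z":18,"ax":0,"ay":0,"az":0},{"jaw":0,"x":0,"y":0,"z":8,"ax":0,"ay":0,"az":0},{"jaw":0,"x":0,"y":0,"z":4,"ax":0,"ay":0,"az":0},{"jaw":0,"x":0,"y":0,"z":2,"ax":0,"ay":0,"az":0},{"jaw":0,"x":0,"y":0,"z":0,"ax":0,"ay":0,"az":0}]'
python3 go.py 580.5 -6.8 20 -2.2
```

```text
t: 23.62
eef_pos: [0.5818, -0.0073, 0.0286]
tool_rot: [0.0, 1.0, -0.02, 0.0]
contact_force: [0.3, 0.5, -4.0]
gripper_width: 0.527
t 23.62 pos [581.8  -7.3  28.6] yaw -2.2 F [ 0.3  0.5 -4. ] w 44.8
shift xyz [-1.3 -0.5  8.6] turn [-0. -0. -0.] rows>= 1.0
```

```bash
python3 -m crank '[{"jaw":0,"x":-1.2,"y":-0.5,"z":3,"ax":0,"ay":0,"az":0},{"jaw":0,"x":0,"y":0,"z":2,"ax":0,"ay":0,"az":0},{"jaw":0,"x":0,"y":0,"z":1,"ax":0,"ay":0,"az":0},{"jaw":0,"x":0,"y":0,"z":0,"ax":0,"ay":0,"az":0}]'
python3 -m crank '[{"jaw":0,"x":0,"y":0,"z":1,"ax":0,"ay":0,"az":0},{"jaw":0,"x":0,"y":0,"z":0,"ax":0,"ay":0,"az":0}]'
```

```text
t: 24.12
eef_pos: [0.5802, -0.0068, 0.0221]
tool_rot: [0.0, 1.0, -0.02, -0.0]
contact_force: [0.6, -0.4, -4.5]
gripper_width: 0.528
t: 24.38
eef_pos: [0.5805, -0.0066, 0.0213]
tool_rot: [-0.0, 1.0, -0.019, 0.0]
contact_force: [0.9, 0.7, -4.6]
gripper_width: 0.526
```

```bash
python3 -m crank '[{"jaw":0,"x":0,"y":0,"z":1,"ax":0,"ay":0,"az":0},{"jaw":0,"x":0,"y":0,"z":0,"ax":0,"ay":0,"az":0}]'
python3 -m crank '[{"jaw":0,"x":0,"y":0,"z":1,"ax":0,"ay":0,"az":0},{"jaw":0,"x":0,"y":0,"z":0,"ax":0,"ay":0,"az":0}]'
```

```text
t: 24.62
eef_pos: [0.5808, -0.0061, 0.0207]
tool_rot: [-0.0, 1.0, -0.019, 0.001]
contact_force: [-1.0, 2.4, 0.8]
gripper_width: 0.526
t: 24.88
eef_pos: [0.581, -0.0059, 0.0204]
tool_rot: [-0.0, 1.0, -0.019, 0.001]
contact_force: [-3.2, 2.2, 8.1]
gripper_width: 0.527
```

Contact at z=20.4, against 20 expected. Releasing and backing off.

```bash
python3 -m crank '[{"jaw":0,"x":0,"y":0,"z":-0.5,"ax":0,"ay":0,"az":0},{"jaw":60,"x":0,"y":0,"z":0,"ax":0,"ay":0,"az":0},{"jaw":85,"x":0,"y":0,"z":0,"ax":0,"ay":0,"az":0},{"jaw":100,"x":0,"y":0,"z":0,"ax":0,"ay":0,"az":0},{"jaw":100,"x":0,"y":0,"z":0,"ax":0,"ay":0,"az":0},{"jaw":100,"x":0,"y":0,"z":-15,"ax":0,"ay":0,"az":0},{"jaw":100,"x":0,"y":0,"z":-40,"ax":0,"ay":0,"az":0},{"jaw":100,"x":0,"y":0,"z":-60,"ax":0,"ay":0,"az":0},{"jaw":100,"x":0,"y":60,"z":0,"ax":0,"ay":0,"az":0},{"jaw":100,"x":0,"y":60,"z":0,"ax":0,"ay":0,"az":0},{"jaw":100,"x":0,"y":60,"z":0,"ax":0,"ay":0,"az":0},{"jaw":100,"x":0,"y":30,"z":0,"ax":0,"ay":0,"az":0}]' 40
python3 - <<'E'
from m import *
T,_,WT=cloud("top");S=cloud("side")[0];np.savez("l8.npz",S=S,T=T)
c=[cv2.resize(im[v-60:v+60,u-40:u+40],(400,600),interpolation=cv2.INTER_NEAREST) for im,(u,v) in((T,(314,258)),(S,(324,250)))]
cv2.imwrite("pics/c8.png",np.hstack(c)[:,:,::-1])
m=((T.min(2)>150)&(T.max(2).astype(int)-T.min(2)<25)).astype(np.uint8)
k,L,st,ce=cv2.connectedComponentsWithStats(m); 
for p in((316,250),(316,262)):
    l=L[p[1],p[0]]
    if l:
        c=cv2.findContours((L==l).astype(np.uint8),0,cv2.CHAIN_APPROX_NONE)[0][0]; P=np.array([onz("top",x,.058) for x in c[:,0]]); print(p,st[l],*rect(P))
E
```

```text
t: 26.38
eef_pos: [0.5712, -0.2214, 0.1358]
tool_rot: [0.001, 1.0, -0.022, 0.0]
contact_force: [-0.5, -0.0, -0.0]
gripper_width: 1.001
(316, 250) [301 227  19  58 906] [ 5.805e+02 -2.000e-01] [142.7  40.4] -2.1
(316, 262) [301 227  19  58 906] [ 5.805e+02 -2.000e-01] [142.7  40.4] -2.1
```

View pics/c8.png

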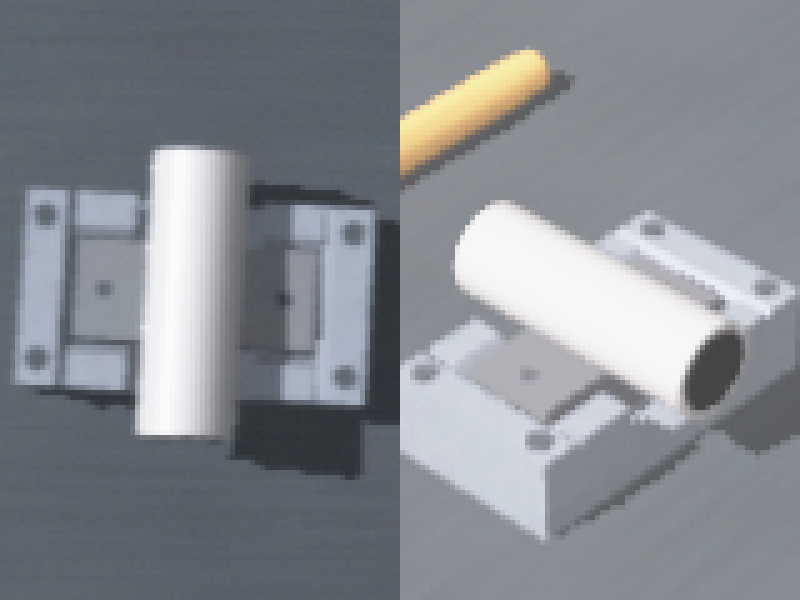

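The pipe lies in the hollow, parallel to the jig's channel. Its top-view outline runs from (150,147) to (232,437), so its centre is within about 1 mm of the jig's after correcting for parallax. Last check that the other items are unmoved and the pipe is at rest, then hand in.

```bash
python3 - <<'E'
from m import *
A=np.load("top0.npz")["im"].astype(int);D=np.load("l8.npz");B=D["T"].astype(int)
for n,(u,v,w,h) in dict(brush=(180,175,85,35),narrow=(175,298,65,30),hammer=(283,150,115,45),can=(438,192,45,40)).items():
    d=abs(A-B)[v:v+h,u:u+w].max(2); print(n,"changed px",int((d>40).sum()))
S=cloud("side")[0].astype(int); print("motion near pipe",int((abs(S-D["S"])[190:310,284:364].max(2)>40).sum()))
print(ticket.hand_in(),readout.get_obs()["t"])
E
```

```text
brush changed px 0
narrow changed px 0
hammer changed px 0
can changed px 205
motion near pipe 0
the job is handed in; nothing more can be done
the job is handed in; nothing more can be done
```

```bash
python3 - <<'E'
import numpy as np
a=np.load("side0.npz")["im"].astype(int);b=np.load("l8.npz");d=abs(a-b["S"].astype(int)).max(2)[140:202,362:392]
print("can side view changed",(d>40).sum(), "cols",np.unique(np.where(d>40)[1]))
t=abs(np.load("top0.npz")["im"].astype(int)-b["T"]).max(2)[192:232,438:483]>40; print(np.where(t.any(0))[0],np.where(t.any(1))[0])
E
```

```text
can side view changed 584 cols [ 1  2  3  4  5  6  7  8  9 10 11 12 13 14 15 16 17 18 19 20 21 22 23 24
 25 26 27 28 29]
[ 0  1  2  3  4  5  6  7  8  9 10 11 12 13 14 15 16 17 18 19 20 21 22 23
 24 25] [29 30 31 32 33 34 35 36 37 38 39]
```

The job is handed in, finished at about 26.5 s of the 67 s allowed. The wide saddle is pressed home in the jig's recess and the pipe lies released in its hollow.

**How it went**
- My first grip closed inside the hollow without moving the block. The real fingertips sit about 28 mm above the reported TCP, so I measured that from the camera and regripped.
- The saddle bottomed in the recess at reported z = -9.6 mm, against -9.7 mm predicted for flush. It stayed solid when I pressed the hollow's floor with about 28 N.
- The pipe touched down at reported z = 20.4 mm, against 20 mm expected, and I let go there.

**Last checks**
- **Saddle:** it looked flush and level in both views. The two-view height read about 2 mm low, the same as it did on the bench, so I put that down to the side camera's calibration.
- **Pipe centring:** the raw top-view measurement put the centre about 2 mm off the jig's along x, or about 1 mm after my estimate of the parallax. The pipe was parallel to the jig's channel and did not move between two pictures.
- **Pipe sideways position:** my image mask read its centre about 6 mm to one side of the hollow, because it missed the pipe's shaded edge. By eye the outline sat in the middle of the hollow.
- **Brush, hammer, other saddle:** no changed pixels in the top view.
- **Can:** this check was inconclusive. Both final views showed changed pixels over it, most likely the arm and its shadow in front. In the top view only its lower-left part changed, and it was still standing in a picture at 22.7 s. The arm never worked near it.

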